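# Test a sprung trip bar along its whole length

## Task

Test the curved yellow trip bar on its plate: with the closed fingertips press it lightly down at the black band next to the red tag, then run them along the bar, following its curve over every black band without lifting off, to the band next to the green tag. Keep the bar a few millimetres down all the way but never push it to its stop, never pull it up, and leave the things around it alone. Finish there, resting on the green-tag end band and still holding the bar lightly down.

Things in the scene. Friction and masses are not known exactly. Their poses are not given: they have to be found in the camera images.
- rig: fixed aluminium plate, 110 x 380 x 12 mm. Origin: centre of its underside; y along its length, z up. It carries the trip bar: a round S-shaped yellow bar, 22 mm thick, centre line x = 35 mm * sin(2 pi y / 260 mm) in this frame, y from -142 to 142 mm, level; its top at rest is 66 mm above the worktop. Nothing on the plate stands higher than the bar's underside (44 mm).
- trip_bar (a joint): how far the bar is pushed down, in m: 0 at rest, grows as it is pressed, hard stop at 0.014. It moves straight down as one piece on springs of 500 N/m (about 3 N at 6 mm), wherever it is pressed. Pressed lightly means 1.5 to 11.5 mm. It can also be pulled up by 10 mm (negative), which is wrong.
- band_1 (a point): centre of a black band round the bar, at the top of the bar; it goes down with the bar. Band 1 of 5, at x = 0, y = -130 mm in the frame of rig; an end band.
- band_2 (a point): centre of a black band round the bar, at the top of the bar; it goes down with the bar. Band 2 of 5, at x = -35, y = -65 mm in the frame of rig.
- band_3 (a point): centre of a black band round the bar, at the top of the bar; it goes down with the bar. Band 3 of 5, at x = 0, y = 0 mm in the frame of rig.
- band_4 (a point): centre of a black band round the bar, at the top of the bar; it goes down with the bar. Band 4 of 5, at x = 35, y = 65 mm in the frame of rig.
- band_5 (a point): centre of a black band round the bar, at the top of the bar; it goes down with the bar. Band 5 of 5, at x = 0, y = 130 mm in the frame of rig; an end band.
- red_tag: red round plastic tag, 34 mm dia x 13 mm, fixed on the plate 40 mm beyond one end band: the start end, which may be either end of the bar. Origin: centre of its underside.
- green_tag: green round plastic tag of the same size beyond the other end band: the finish end. Origin: centre of its underside.
- mallet: wooden mallet, 262 x 110 x 70 mm, loose on the worktop, to be left alone. Origin: centre of its underside.
- tape_roll: roll of pale masking tape lying flat, 96 dia x 25 mm, loose on the worktop, to be left alone. Origin: centre of its underside.
- secateurs: red-handled secateurs, 189 x 53 x 17 mm, loose on the worktop, to be left alone. Origin: centre of its underside.
- match_box: yellow match box, 37 x 58 x 17 mm, loose on the worktop, to be left alone. Origin: centre of its underside.
- pencil: red pencil, 168 long x 8 mm, loose on the worktop, to be left alone. Origin: centre of its underside.
- cork_block: cork sanding block, 60 x 100 x 33 mm, loose on the worktop, to be left alone. Origin: centre of its underside.

How it is judged:
By the outcome, as a careful person would: the job done as asked, in the order asked, and still so for the second after the job is handed in, while the arm keeps its last pose, push and grip.
It also fails if it takes over 42 s, if anything falls off the work surface, if the arm or the gripper's body presses on something with over 40 N, if the wrist force passes 120 N, or if a joint passes its speed limit or range.

## Robot

A 6-joint arm with a two-finger parallel gripper is mounted at the origin on a cart in front of the work surface, level with it; the furniture and walls round the work are solid. World frame = base frame: x ahead of the robot, y to its left, z up, the work surface at z = 0. Lengths are in m, angles in rad, forces in N, time in s.
With the tool pointing down it reaches from about 0.35 to 0.775 m from the base axis. Payload 5.5 kg.
Tool frame: the origin (TCP) lies midway between the tips of the shut fingers; the grasp point (between the pads) lies 19 mm behind it; z points along the fingers, y is the line along which they close (so a half turn about z gives the same grasp; the last joint's range is limited). The gripper opens to 85 mm and grips with 20 to 120 N. Pads are 22 mm wide; open, the fingers measure 114 mm over their backs; the gripper's body (76 mm by 85 mm) begins 54 mm behind the grasp point. The pads swing forward as they close: fully open they stand 13 mm farther back than shut.
Start: joints at [1.029, 0.313, 0.046, 1.304, 0, 1.431], TCP at [0.225, 0.529, 0.231] pointing down, gripper open.
Joint ranges: [-2.76, 2.76], [-0.86, 1.69], [-1.03, 1.26], [-2.2, 2.34], [-1.47, 1.5], [-3.14, 3.14]. Speed limits (rad/s): [2.57, 2.57, 3.14, 3.14, 3.14, 3.14].

## Interface

Orientations are given as a unit quaternion [w, x, y, z].
In Python, from workcell import env gives the robot as it stands. The module is installed in compiled form; this text tells all that it offers.
- The arm moves only by the tool carry_out, never from a script. Its argument "series" is a list of rows, each an object with "delta_rot": the turn, a rotation vector about the world's x, y, z normalised to -1 to 1, where 1 is 0.1 rad, a list of three; "travel": the shift along the world's x, y, z normalised to -1 to 1, where 1 is 0.025 m, a list of three; "fingers": the closure, from -1 (fully open) to 1 (shut). In form: [{"delta_rot": [ax, ay, az], "travel": [tx, ty, tz], "fingers": fingers}, ...]. A call has 1 to 5 rows; each row shifts and turns the commanded pose from where the row before left it; what a row does not reach is not made up. A row lasts 1/8 s, in which the tool goes at most 62.5 mm and 10.7 degrees, less where a joint would pass 70% of its speed; a pose out of reach is approached as far as the arm can. A call with a number of a shift or a turn outside -1 to 1 is refused whole. A call with a gripper value outside its range is refused whole. The fingers move at their own pace and stop on an object; "squeeze" is the grip in N (left out, the last holds). Time passes only in rows, so rows that do not move let the fingers close. It gives the time, the measured TCP pose, the force, the opening and the grip force at its end, in the units of the state.
- env.get_state(): the state, without advancing time (a new reading comes with each control period).
- env.read_camera(name): name is "scene" or "top"; returns a dict with "color" (400x640x3 uint8, red, green, blue), "fx", "fy", "cx", "cy" (pixels), "world_from_camera" (4x4, takes a point from camera to world coordinates). Camera axes: x right, y up, looking along -z (the intrinsics and any distortion apply to the point x, -y, -z); pixel columns grow to the right and rows downward; lengths in m; the calibration is good to about 2 mm. A picture is of the moment at which its call begins. There is no depth.
- env.hand_in(): hands the job in; it is judged then, once.
The state is a dict: "clock": time; "joint_pos": joint angles; "qvel": joint speeds; "tau": joint torques, N m; "tcp_pos": TCP position; "orientation": TCP orientation; "wrist_force": force on the tool from outside, world axes, zero at the start; "ft_torque": the same for the moment, N m; "finger_gap": finger opening in m; "grip_force": force on a finger pad.
Only numpy, scipy, OpenCV 4.12 (cv2) and the standard library are available. Lean on these libraries where they do the work, as an engineer would, in place of code of your own. Each camera call takes 0.05 s, during which the arm holds its last target. There are 200 camera calls.

## Working session

There is one attempt and no reset: what is moved stays moved. The work goes in short steps, Python scripts to look and compute and a tool call to move; the robot and the scene stay as the last step left them, time stands still between calls to the robot, and variables do not carry over. Pictures are saved under pics/ and viewed, at most 10 in all, crops included, and the job is handed in when it is done.

Besides the shell and the picture viewer there is one more tool, called after "Emit:" as a command line: name --argument value ..., lists and objects as JSON in quotes. carry_out: Moves the arm, as the interface text tells. Its arguments: {"type":"object","properties":{"series":{"type":"array","items":{"type":"object","properties":{"delta_rot":{"type":"array","items":{"type":"number"}},"travel":{"type":"array","items":{"type":"number"}},"fingers":{"type":"number"}}}},"squeeze":{"type":"number"}},"required":["series"]}

```bash
mkdir -p pics; python3 - <<'E'
from workcell import env
import cv2,json
for n in("top","scene"):
    c=env.read_camera(n); cv2.imwrite(f"pics/{n}0.png",c["color"][:,:,::-1]); print(n,{k:(v if not hasattr(v,'tolist') else v.tolist()) for k,v in c.items() if k!="color"})
s=env.get_state(); print(s)
E
```

```text
top {'fx': 390.45465793217807, 'fy': 390.45465793217807, 'cx': 317.6999071481391, 'cy': 200.48789620796015, 'world_from_camera': [[0.02290100333415598, 0.9816769840715824, -0.18917146452467648, 0.3014788390015271], [-0.9996797454439422, 0.020447907038827942, -0.01490938116979641, 0.11989712018205252], [-0.010768035820139832, 0.18945232128916603, 0.9818308751321292, 1.11910897703111], [0.0, 0.0, 0.0, 1.0]]}
scene {'fx': 430.68067654796914, 'fy': 430.68067654796914, 'cx': 318.35248662427244, 'cy': 201.9595068990959, 'world_from_camera': [[0.48175152932232146, 0.6222280581893109, -0.617047573204501, -0.4148955263509419], [-0.8762964412881405, 0.3456608373060145, -0.3355937015777348, -0.37341974171184666], [0.004473363538234986, 0.7023893714706, 0.7117788700599298, 1.114079767792312], [0.0, 0.0, 0.0, 1.0]]}
{'clock': 0.1, 'joint_pos': array([ 1.02938128e+00,  3.13931529e-01,  4.51105098e-02,  1.30362743e+00,
       -3.42830637e-06,  1.43119370e+00]), 'qvel': array([ 0.00084551, -0.00271619,  0.00184408,  0.00066659, -0.0002847 ,
       -0.00111902]), 'tau': array([ 2.96368249e-03, -4.81727314e+01,  2.99244744e+01,  1.27504097e-02,
       -7.90324452e-05,  9.01761098e-06]), 'tcp_pos': array([0.22464771, 0.52880193, 0.23050184]), 'orientation': array([-2.74261186e-04,  1.99557328e-01,  9.79885805e-01, -7.79205083e-04]), 'wrist_force': array([ 0.03199907, -0.10437181, -1.17442659]), 'ft_torque': array([-0.04607129,  0.03532774, -0.02270974]), 'grip_force': 0.0, 'finger_gap': 0.08530690397738207}
```

View pics/top0.png

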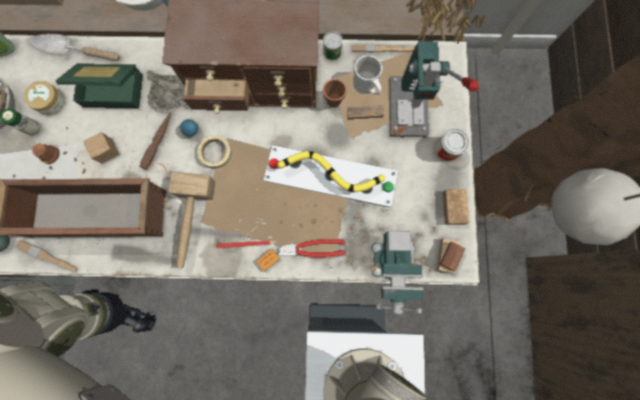

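View pics/scene0.png

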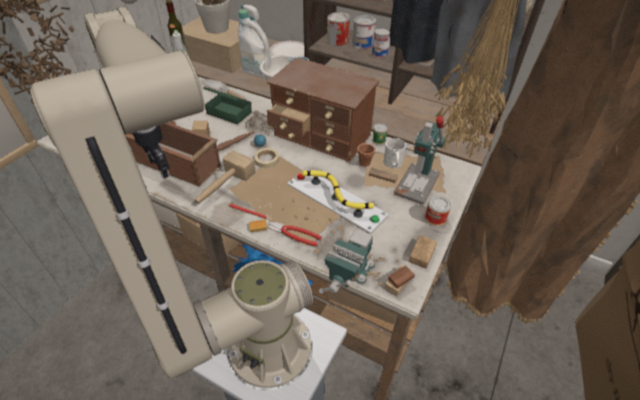

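The top view shows the rig at about (265-397, 147-205), with the red tag at about (273,163) and the green tag at about (388,187). The arm isn't in the way. I'll enlarge both views.

```bash
python3 - <<'E'
import cv2
a=cv2.imread("pics/top0.png")[140:212,258:403]; cv2.imwrite("pics/topc.png",cv2.resize(a,None,fx=5.5,fy=5.5,interpolation=cv2.INTER_CUBIC))
a=cv2.imread("pics/scene0.png")[160:235,280:394]; cv2.imwrite("pics/scenec.png",cv2.resize(a,None,fx=7,fy=7,interpolation=cv2.INTER_CUBIC))
E
```

```text
(no output)
```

View pics/topc.png

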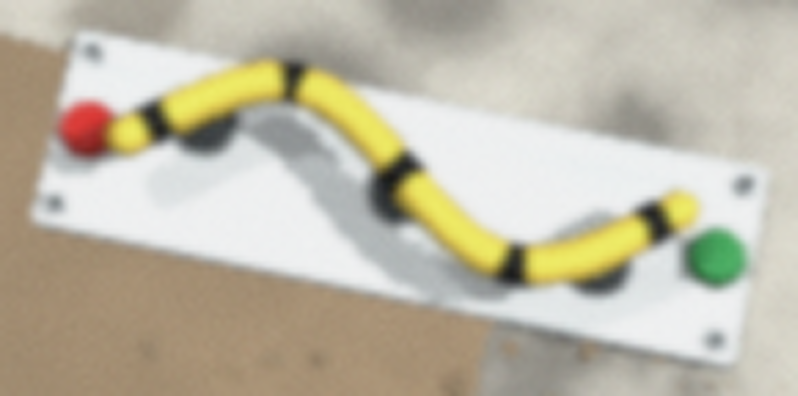

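View pics/scenec.png

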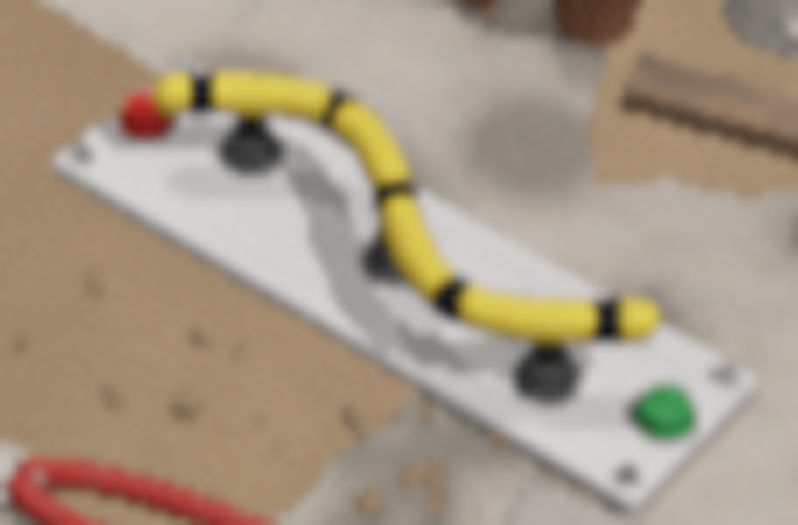

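```bash
cat > h.py <<'E'
import numpy as np
from scipy.optimize import least_squares
def rig2w(p,P):  # p=x,y,yaw
    c,s=np.cos(p[2]),np.sin(p[2]); P=np.asarray(P,float)
    return np.c_[p[0]+c*P[:,0]-s*P[:,1],p[1]+s*P[:,0]+c*P[:,1],P[:,2]]
def proj(c,W):
    T=np.linalg.inv(c["world_from_camera"]); q=W@T[:3,:3].T+T[:3,3]
    return np.c_[c["fx"]*q[:,0]/-q[:,2]+c["cx"],c["fy"]*-q[:,1]/-q[:,2]+c["cy"]]
B=np.array([[0,-.13,.055],[-.035,-.065,.055],[0,0,.055],[.035,.065,.055],[0,.13,.055]])
C=np.array([[-.055,-.19,.012],[-.055,.19,.012],[.055,.19,.012],[.055,-.19,.012]])
E
python3 - <<'E'
from h import *
from workcell import env
t=env.read_camera("top"); s=env.read_camera("scene")
o=lambda U,f,x,y:(np.array(U)+.5)/f-.5+[x,y]
tp=o([(157,121),(292,80),(403,163),(513,263),(655,222),(80,33),(768,170),(735,365),(33,220)],5.5,258,140)
sp=o([(202,90),(338,107),(396,188),(450,297),(608,318),(755,380),(632,500),(57,157)],7,280,160)
TP=np.r_[B,C]; SP=np.r_[B,C[1:]]
ft=lambda p:(proj(t,rig2w(p,TP))-tp).ravel()
fs=lambda p:(proj(s,rig2w(p,SP))-sp).ravel()
for n,f in(("top",ft),("scene",fs),("both",lambda p:np.r_[ft(p),fs(p)])):
    r=least_squares(f,[.5,.1,np.pi]); print(n,r.x.round(4)); print(r.fun.reshape(-1,2).round(1).tolist())
p=r.x
ys=np.linspace(-.13,.13,21); P=np.c_[.035*np.sin(2*np.pi*ys/.26),ys,0*ys+.066]
print(rig2w(p,P).round(4).tolist())
W=rig2w(p,P); print(np.hypot(*W[:,:2].T).round(3))
E
```

```text
top [0.5925 0.1009 2.9546]
[[-0.2, 0.0], [0.3, 0.4], [0.0, 1.5], [0.3, -0.2], [-0.3, 0.0], [-0.4, -1.2], [0.7, -0.7], [0.2, 0.0], [-0.5, -0.1]]
scene [0.5952 0.1042 2.9416]
[[0.3, -0.1], [0.4, 0.3], [-0.0, 1.6], [0.6, -0.2], [-0.7, -0.0], [0.3, -0.9], [-0.3, 0.0], [-0.5, -0.6]]
both [0.593  0.1019 2.9511]
[[-0.5, -0.3], [-0.0, 0.2], [-0.4, 1.4], [-0.1, -0.2], [-0.7, 0.0], [-0.7, -1.6], [0.4, -0.7], [-0.3, 0.1], [-0.9, -0.4], [0.3, 0.6], [0.5, 0.9], [0.2, 2.2], [1.1, 0.3], [-0.2, 0.4], [0.9, -0.6], [0.4, 0.5], [-0.5, 0.2]]
[[0.6176, 0.2296, 0.066], [0.6257, 0.2148, 0.066], [0.6329, 0.2002, 0.066], [0.638, 0.1859, 0.066], [0.6404, 0.1722, 0.066], [0.6396, 0.1591, 0.066], [0.6355, 0.1467, 0.066], [0.6282, 0.1349, 0.066], [0.6181, 0.1236, 0.066], [0.606, 0.1127, 0.066], [0.593, 0.1019, 0.066], [0.5799, 0.0912, 0.066], [0.5678, 0.0803, 0.066], [0.5578, 0.069, 0.066], [0.5504, 0.0572, 0.066], [0.5463, 0.0447, 0.066], [0.5455, 0.0317, 0.066], [0.5479, 0.018, 0.066], [0.5531, 0.0037, 0.066], [0.5602, -0.0109, 0.066], [0.5684, -0.0257, 0.066]]
[0.659 0.662 0.664 0.665 0.663 0.659 0.652 0.642 0.63  0.616 0.602 0.587
 0.573 0.562 0.553 0.548 0.546 0.548 0.553 0.56  0.569]
```

```bash
python3 - <<'E'
from h import *
from workcell import env
import cv2
ys=np.linspace(-.142,.142,60); X=.035*np.sin(2*np.pi*ys/.26)
out=[]
for n,p,(x0,y0) in(("top",(.5925,.1009,2.9546),(258,140)),("scene",(.5952,.1042,2.9416),(275,160))):
    c=env.read_camera(n); f=5.5
    im=cv2.resize(c["color"][y0:y0+76,x0:x0+145,::-1].copy(),None,fx=f,fy=f,interpolation=cv2.INTER_CUBIC)
    for P,col in((np.c_[X,ys,0*ys+.055],(255,0,0)),(np.r_[C,C[:1]],(0,160,0))):
        q=((proj(c,rig2w(p,P))-[x0,y0]+.5)*f-.5).round().astype(np.int32); cv2.polylines(im,[q],False,col,1)
    for q in ((proj(c,rig2w(p,B))-[x0,y0]+.5)*f-.5): cv2.circle(im,tuple(int(v) for v in q),4,(255,0,255),1)
    out.append(im[:300] if n=="top" else im[:300])
cv2.imwrite("pics/ov.png",np.vstack(out)[:600,:797])
E
```

```text
(no output)
```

View pics/ov.png

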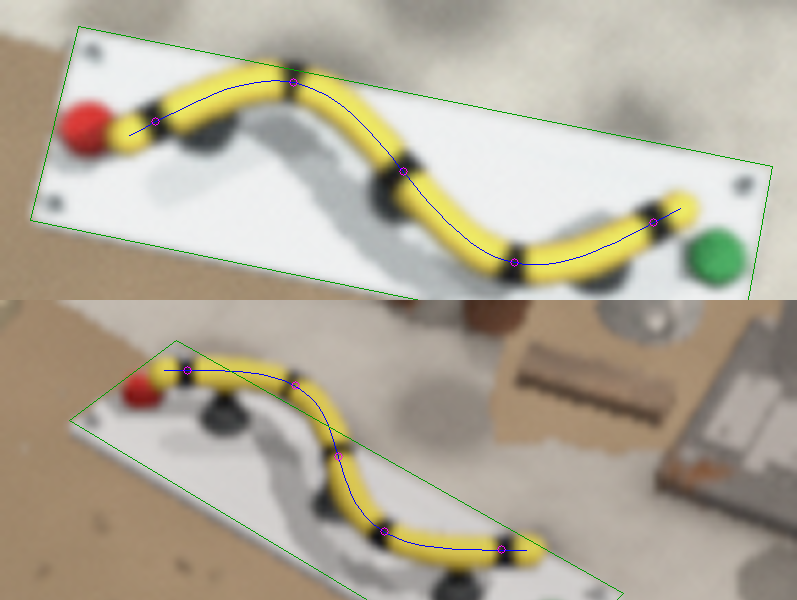

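The overlay matches within about 2 mm, with the bar slightly up-image of the line. Using a rig pose of x=0.5945, y=0.102, yaw=2.95, the start band is at about (0.619, 0.2295). I'll move above it with the fingers closed.

Emit:
carry_out --series '[{"travel":[0.9,-0.68,0],"delta_rot":[0,0,0],"fingers":1},{"travel":[0.9,-0.68,0],"delta_rot":[0,0,0],"fingers":1},{"travel":[0.9,-0.68,0],"delta_rot":[0,0,0],"fingers":1},{"travel":[0.9,-0.68,0],"delta_rot":[0,0,0],"fingers":1},{"travel":[0.9,-0.68,0],"delta_rot":[0,0,0],"fingers":1}]' --squeeze 20

```text
clock: 0.92
tcp_pos: [0.338, 0.4436, 0.2313]
orientation: [-0.0, 0.2, 0.98, 0.0]
wrist_force: [-0.1, 0.9, 0.9]
finger_gap: -0.0002
grip_force: 0.0
```

Emit:
carry_out --series '[{"travel":[0.9,-0.68,0],"delta_rot":[0,0,0],"fingers":1},{"travel":[0.9,-0.68,0],"delta_rot":[0,0,0],"fingers":1},{"travel":[0.9,-0.68,0],"delta_rot":[0,0,0],"fingers":1},{"travel":[0.9,-0.68,0],"delta_rot":[0,0,0],"fingers":1},{"travel":[0.9,-0.68,0],"delta_rot":[0,0,0],"fingers":1}]'

```text
clock: 1.55
tcp_pos: [0.4506, 0.3586, 0.2313]
orientation: [-0.0, 0.2, 0.98, 0.0]
wrist_force: [-0.8, 0.6, 0.3]
finger_gap: -0.0
grip_force: 0.0
```

Emit:
carry_out --series '[{"travel":[0.9,-0.68,-0.5],"delta_rot":[0,0,0],"fingers":1},{"travel":[0.9,-0.68,-0.5],"delta_rot":[0,0,0],"fingers":1},{"travel":[0.9,-0.68,-0.5],"delta_rot":[0,0,0],"fingers":1},{"travel":[0.9,-0.68,-0.5],"delta_rot":[0,0,0],"fingers":1},{"travel":[0.9,-0.68,-0.5],"delta_rot":[0,0,0],"fingers":1}]'

```text
clock: 2.17
tcp_pos: [0.5631, 0.2736, 0.1683]
orientation: [-0.0, 0.2, 0.98, 0.0]
wrist_force: [0.0, -0.2, 0.2]
finger_gap: -0.0
grip_force: 0.0
```

Emit:
carry_out --series '[{"travel":[0.45,-0.35,-0.6],"delta_rot":[0,0,0],"fingers":1},{"travel":[0.45,-0.35,-0.6],"delta_rot":[0,0,0],"fingers":1},{"travel":[0.45,-0.35,-0.6],"delta_rot":[0,0,0],"fingers":1},{"travel":[0.45,-0.35,-0.6],"delta_rot":[0,0,0],"fingers":1},{"travel":[0.45,-0.35,-0.6],"delta_rot":[0,0,0],"fingers":1}]'

```text
clock: 2.8
tcp_pos: [0.6192, 0.2301, 0.0928]
orientation: [-0.0, 0.199, 0.98, 0.0]
wrist_force: [0.3, 0.3, 0.1]
finger_gap: 0.0003
grip_force: 0.0
```

```bash
python3 - <<'E'
from h import *
from workcell import env
import cv2
c=env.read_camera("scene"); d=env.read_camera("top"); s=env.get_state(); print(s["tcp_pos"],s["wrist_force"])
print(proj(c,s["tcp_pos"][None]),proj(d,s["tcp_pos"][None]))
a=cv2.resize(c["color"][140:220,270:400,::-1],None,fx=6,fy=6,interpolation=cv2.INTER_CUBIC)
cv2.imwrite("pics/a1.png",a)
E
```

```text
[0.61866204 0.22912883 0.09130205] [ 0.03034626 -0.27375649  0.36882873]
[[308.82987513 165.42817643]] [[284.56574638 157.13653144]]
```

View pics/a1.png

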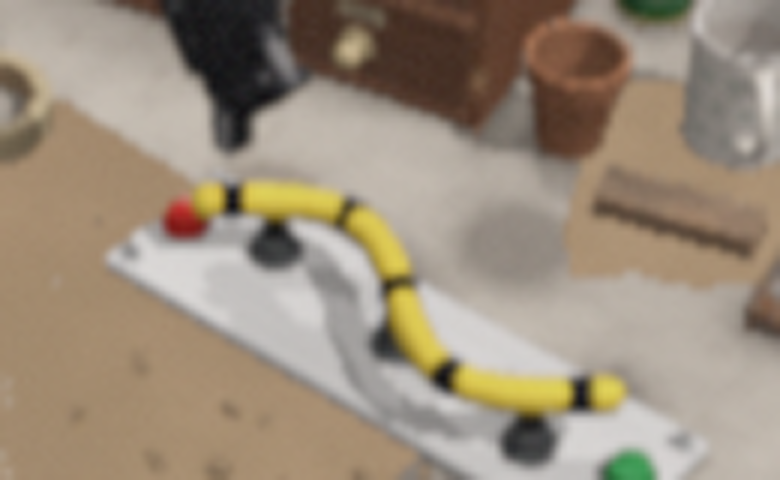

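The tip at crop (231,148) matches the projected TCP and stands right above the red-end band at (233,198). Next I'll descend gently.

Emit:
carry_out --series '[{"travel":[0,0,-0.4],"delta_rot":[0,0,0],"fingers":1},{"travel":[0,0,-0.4],"delta_rot":[0,0,0],"fingers":1},{"travel":[0,0,-0.24],"delta_rot":[0,0,0],"fingers":1},{"travel":[0,0,-0.1],"delta_rot":[0,0,0],"fingers":1},{"travel":[0,0,-0.1],"delta_rot":[0,0,0],"fingers":1}]'

```text
clock: 3.52
tcp_pos: [0.6185, 0.2307, 0.0631]
orientation: [0.0, 0.199, 0.98, 0.0]
wrist_force: [-1.3, 0.2, 1.8]
finger_gap: -0.0003
grip_force: 0.9
```

Emit:
carry_out --series '[{"travel":[0,0,0],"delta_rot":[0,0,0],"fingers":1},{"travel":[0,0,0],"delta_rot":[0,0,0],"fingers":1}]'

```text
clock: 3.78
tcp_pos: [0.6187, 0.2306, 0.0632]
orientation: [0.0, 0.2, 0.98, 0.0]
wrist_force: [-1.2, 0.9, 1.3]
finger_gap: 0.0
grip_force: 0.7
```

Emit:
carry_out --series '[{"travel":[0,0,-0.12],"delta_rot":[0,0,0],"fingers":1},{"travel":[0,0,0],"delta_rot":[0,0,0],"fingers":1},{"travel":[0,0,0],"delta_rot":[0,0,0],"fingers":1},{"travel":[0,0,0],"delta_rot":[0,0,0],"fingers":1}]'

```text
clock: 4.28
tcp_pos: [0.6189, 0.2306, 0.0601]
orientation: [0.0, 0.2, 0.98, 0.0]
wrist_force: [-0.9, 0.7, 2.8]
finger_gap: -0.0002
grip_force: 1.5
```

```bash
python3 - <<'E'
from h import *
from workcell import env
s=env.get_state(); print(s["tcp_pos"],s["wrist_force"])
p=(.5945,.102,2.95)
yy=np.linspace(-.13,.13,4001); P=np.c_[.035*np.sin(2*np.pi*yy/.26),yy,0*yy]
W=rig2w(p,P); L=np.r_[0,np.cumsum(np.hypot(*np.diff(W[:,:2],axis=0).T))]
N=40; k=[np.interp(np.linspace(0,L[-1],N+1),L,W[:,i]) for i in(0,1)]
W=np.array(k).T; print(L[-1])
q=np.round((W-W[0])/.025,2); d=np.diff(q,axis=0).round(2)
for i in range(0,N,5): print(W[i+5].round(4),d[i:i+5].tolist())
E
```

```text
[0.61894045 0.23058067 0.06006305] [-0.85060045  0.65127546  2.84290335]
0.30161667934333203
[0.6362 0.196 ] [[0.15, -0.26], [0.14, -0.27], [0.14, -0.27], [0.13, -0.27], [0.12, -0.28]]
[0.6412 0.1591] [[0.1, -0.28], [0.08, -0.29], [0.04, -0.3], [0.01, -0.3], [-0.03, -0.3]]
[0.6228 0.1268] [[-0.08, -0.29], [-0.12, -0.28], [-0.16, -0.25], [-0.18, -0.25], [-0.2, -0.22]]
[0.5945 0.102 ] [[-0.21, -0.21], [-0.22, -0.21], [-0.23, -0.19], [-0.24, -0.2], [-0.23, -0.18]]
[0.5662 0.0772] [[-0.23, -0.19], [-0.24, -0.2], [-0.23, -0.19], [-0.22, -0.21], [-0.21, -0.21]]
[0.5478 0.0449] [[-0.2, -0.22], [-0.18, -0.25], [-0.16, -0.25], [-0.12, -0.28], [-0.08, -0.29]]
[0.5528 0.008 ] [[-0.03, -0.3], [0.0, -0.3], [0.05, -0.3], [0.08, -0.29], [0.1, -0.28]]
[ 0.5697 -0.0256] [[0.12, -0.28], [0.13, -0.27], [0.14, -0.27], [0.14, -0.27], [0.15, -0.26]]
```

Emit:
carry_out --series '[{"travel":[0.15,-0.27,0],"delta_rot":[0,0,0],"fingers":1},{"travel":[0.14,-0.28,0],"delta_rot":[0,0,0],"fingers":1},{"travel":[0.14,-0.28,0],"delta_rot":[0,0,0],"fingers":1},{"travel":[0.13,-0.27,0],"delta_rot":[0,0,0],"fingers":1},{"travel":[0.12,-0.28,0],"delta_rot":[0,0,0],"fingers":1}]'

```text
clock: 4.9
tcp_pos: [0.6359, 0.1954, 0.0598]
orientation: [0.0, 0.2, 0.98, 0.0]
wrist_force: [-1.7, 1.9, 2.8]
finger_gap: -0.0001
grip_force: 1.6
```

Emit:
carry_out --series '[{"travel":[0.1,-0.28,0],"delta_rot":[0,0,0],"fingers":1},{"travel":[0.08,-0.29,0],"delta_rot":[0,0,0],"fingers":1},{"travel":[0.04,-0.3,0],"delta_rot":[0,0,0],"fingers":1},{"travel":[0.01,-0.3,0],"delta_rot":[0,0,0],"fingers":1},{"travel":[-0.03,-0.3,0],"delta_rot":[0,0,0],"fingers":1}]'

```text
clock: 5.52
tcp_pos: [0.6408, 0.1587, 0.0599]
orientation: [0.0, 0.2, 0.98, 0.0]
wrist_force: [0.3, 1.6, 4.2]
finger_gap: 0.0001
grip_force: 1.5
```

```bash
python3 - <<'E'
from h import *
from workcell import env
import cv2
c=env.read_camera("scene"); d=env.read_camera("top"); s=env.get_state(); print(s["tcp_pos"],s["wrist_force"])
a=cv2.resize(c["color"][150:230,270:400,::-1],None,fx=6,fy=6,interpolation=cv2.INTER_CUBIC)
cv2.imwrite("pics/a2.png",a)
E
```

```text
[0.64072271 0.15787716 0.05990705] [ 0.35810801 -1.36276363  3.76069367]
```

View pics/a2.png

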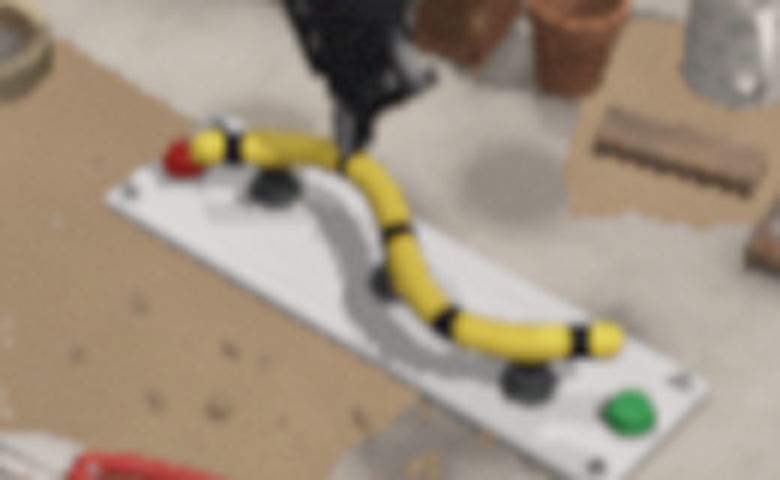

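The tip sits on the bar at band 2, crop (350,155), well centred. Continuing along the curve.

Emit:
carry_out --series '[{"travel":[-0.08,-0.29,0],"delta_rot":[0,0,0],"fingers":1},{"travel":[-0.12,-0.28,0],"delta_rot":[0,0,0],"fingers":1},{"travel":[-0.16,-0.25,0],"delta_rot":[0,0,0],"fingers":1},{"travel":[-0.18,-0.25,0],"delta_rot":[0,0,0],"fingers":1},{"travel":[-0.2,-0.22,0],"delta_rot":[0,0,0],"fingers":1}]'

```text
clock: 6.25
tcp_pos: [0.6219, 0.1265, 0.0599]
orientation: [0.0, 0.2, 0.98, 0.0]
wrist_force: [1.8, 0.4, 4.0]
finger_gap: 0.0002
grip_force: 1.5
```

Emit:
carry_out --series '[{"travel":[-0.21,-0.21,0],"delta_rot":[0,0,0],"fingers":1},{"travel":[-0.22,-0.21,0],"delta_rot":[0,0,0],"fingers":1},{"travel":[-0.23,-0.19,0],"delta_rot":[0,0,0],"fingers":1},{"travel":[-0.24,-0.2,0],"delta_rot":[0,0,0],"fingers":1},{"travel":[-0.23,-0.18,0],"delta_rot":[0,0,0],"fingers":1}]'

```text
clock: 6.88
tcp_pos: [0.5935, 0.1019, 0.0599]
orientation: [0.0, 0.2, 0.98, 0.0]
wrist_force: [2.4, 0.8, 3.4]
finger_gap: 0.0001
grip_force: 1.5
```

Emit:
carry_out --series '[{"travel":[-0.23,-0.19,0],"delta_rot":[0,0,0],"fingers":1},{"travel":[-0.23,-0.2,0],"delta_rot":[0,0,0],"fingers":1},{"travel":[-0.23,-0.19,0],"delta_rot":[0,0,0],"fingers":1},{"travel":[-0.22,-0.21,0],"delta_rot":[0,0,0],"fingers":1},{"travel":[-0.21,-0.21,0],"delta_rot":[0,0,0],"fingers":1}]'

```text
clock: 7.5
tcp_pos: [0.5655, 0.0769, 0.0598]
orientation: [-0.0, 0.2, 0.98, 0.0]
wrist_force: [1.6, 1.8, 2.8]
finger_gap: 0.0002
grip_force: 1.6
```

Emit:
carry_out --series '[{"travel":[-0.19,-0.22,0],"delta_rot":[0,0,0],"fingers":1},{"travel":[-0.18,-0.25,0],"delta_rot":[0,0,0],"fingers":1},{"travel":[-0.16,-0.25,0],"delta_rot":[0,0,0],"fingers":1},{"travel":[-0.12,-0.28,0],"delta_rot":[0,0,0],"fingers":1},{"travel":[-0.07,-0.29,0],"delta_rot":[0,0,0],"fingers":1}]'

```text
clock: 8.12
tcp_pos: [0.5474, 0.0446, 0.0597]
orientation: [-0.0, 0.2, 0.98, 0.0]
wrist_force: [1.4, 2.0, 3.4]
finger_gap: 0.0002
grip_force: 1.6
```

```bash
python3 - <<'E'
from h import *
from workcell import env
import cv2
c=env.read_camera("scene"); s=env.get_state(); print(s["tcp_pos"],s["wrist_force"])
a=cv2.resize(c["color"][150:230,270:400,::-1],None,fx=6,fy=6,interpolation=cv2.INTER_CUBIC)
cv2.imwrite("pics/a3.png",a)
E
```

```text
[0.5472316  0.04380322 0.05968976] [0.33471141 0.41227488 3.55056925]
```

View pics/a3.png

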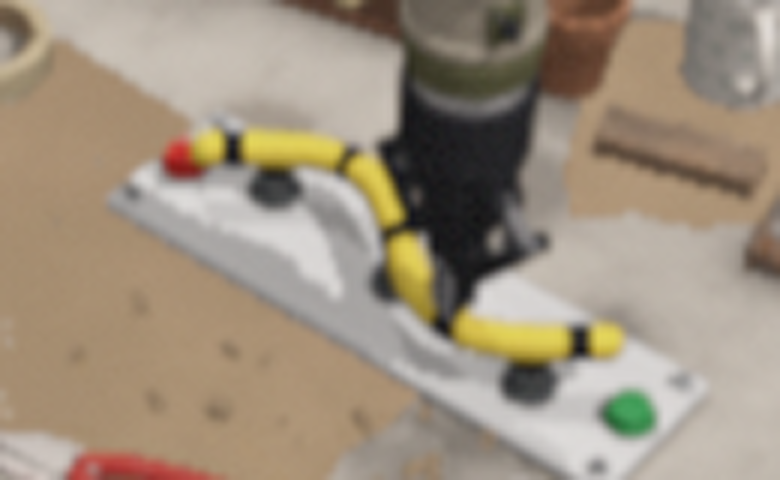

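The tip is on band 4 at crop (447,315), still centred. Now the last stretch to the green end band.

Emit:
carry_out --series '[{"travel":[-0.02,-0.29,0],"delta_rot":[0,0,0],"fingers":1},{"travel":[0.01,-0.29,0],"delta_rot":[0,0,0],"fingers":1},{"travel":[0.05,-0.29,0],"delta_rot":[0,0,0],"fingers":1},{"travel":[0.08,-0.29,0],"delta_rot":[0,0,0],"fingers":1},{"travel":[0.1,-0.28,0],"delta_rot":[0,0,0],"fingers":1}]'

```text
clock: 8.8
tcp_pos: [0.5534, 0.0085, 0.0597]
orientation: [-0.0, 0.2, 0.98, -0.0]
wrist_force: [-0.9, 2.8, 3.6]
finger_gap: 0.0001
grip_force: 1.6
```

Emit:
carry_out --series '[{"travel":[0.12,-0.28,0],"delta_rot":[0,0,0],"fingers":1},{"travel":[0.13,-0.27,0],"delta_rot":[0,0,0],"fingers":1},{"travel":[0.14,-0.27,0],"delta_rot":[0,0,0],"fingers":1},{"travel":[0.14,-0.27,0],"delta_rot":[0,0,0],"fingers":1},{"travel":[0.14,-0.26,0],"delta_rot":[0,0,0],"fingers":1}]'

```text
clock: 9.43
tcp_pos: [0.5704, -0.0252, 0.0598]
orientation: [-0.0, 0.2, 0.98, 0.0]
wrist_force: [-1.1, 2.5, 3.9]
finger_gap: 0.0
grip_force: 1.5
```

Emit:
carry_out --series '[{"travel":[0,0,0],"delta_rot":[0,0,0],"fingers":1},{"travel":[0,0,0],"delta_rot":[0,0,0],"fingers":1}]'

```text
clock: 9.68
tcp_pos: [0.5708, -0.0257, 0.0601]
orientation: [0.001, 0.2, 0.98, -0.001]
wrist_force: [0.7, -1.9, 3.2]
finger_gap: 0.0001
grip_force: 1.5
```

```bash
python3 - <<'E'
from h import *
from workcell import env
import cv2
c=env.read_camera("scene"); s=env.get_state(); print(s["tcp_pos"],s["wrist_force"])
a=cv2.resize(c["color"][150:230,270:400,::-1],None,fx=6,fy=6,interpolation=cv2.INTER_CUBIC)
cv2.imwrite("pics/a4.png",a)
E
```

```text
[ 0.57071231 -0.0254362   0.06008056] [ 0.93099135 -2.07321654  2.82928381]
```

View pics/a4.png

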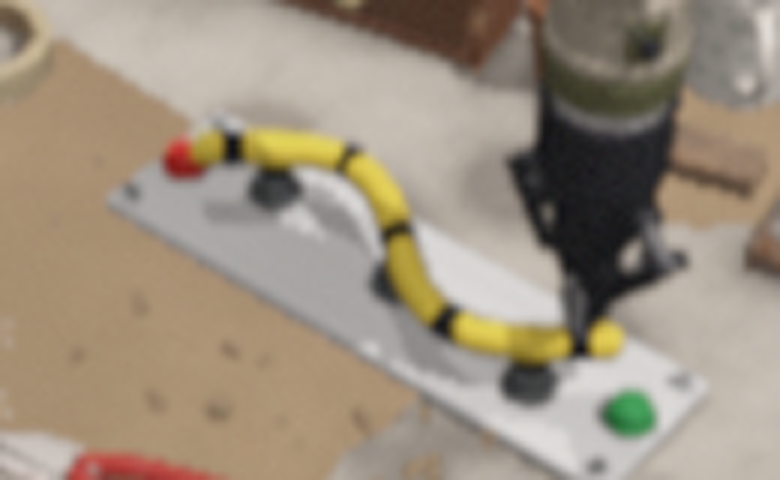

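The tip rests on the green-end band at crop (580,335), about 6 mm down with about 3 N. Handing in.

```bash
python3 -c "
from workcell import env
print(env.hand_in())"
```

```text
the job is handed in; nothing more can be done
None
```

I ran the closed fingertips along the bar from the red-tag band to the green-tag band, holding it about 6 mm down at roughly 3 to 4 N with no lift-off seen; they finished resting on the green end band and I handed the job in at about 10 s (no verdict was shown).

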